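# Load the stain cassette into the slide stainer

### The arm

A 6-joint arm with a two-finger parallel gripper is mounted at the origin on the work surface. World frame = base frame: x ahead of the robot, y to its left, z up, the work surface at z = 0. Lengths are in m, angles in rad, forces in N, time in s.
With the tool pointing down it reaches from about 0.3 to 0.875 m from the base axis. Payload 6.4 kg.
Tool frame: the origin (TCP) lies midway between the tips of the shut fingers; the grasp point (between the pads) lies ctrl.pinch_z behind it (ctrl.pinch_z is the distance from the TCP to the grasp point, in m); z points along the fingers, y is the line along which they close (so a half turn about z gives the same grasp; the last joint's range is limited). The gripper opens to 88 mm and grips with 3 to 60 N. Pads are 18 mm wide; open, the fingers measure 123 mm over their backs; the gripper's body (75 mm by 187 mm) begins 45 mm behind the grasp point.
Start: joints at [-1.531, 0.181, 1.607, -0, 1.354, -0.206], TCP at [0.14, -0.558, 0.239] pointing down, gripper open.
Joint ranges: [-2.99, 2.99], [-0.89, 2.07], [0.3, 2.58], [-1.14, 4.28], [0, 2.63], [-3.12, 3.12]. Speed limits (rad/s): [2.57, 2.57, 3.01, 3.14, 3.14, 3.14].

### API

Orientations are given as a unit quaternion [x, y, z, w].
In Python, from bench import ctrl, grab_frame, calibration, order, read_clock, read_joints, read_qvel, read_effort, read_ee_pos, read_tool_rot, read_force, read_wrist_torque, read_finger_gap, read_grip_force gives the robot as it stands. Calls block until the motion is done:
- ctrl.move_to(position, orientation): joint-space move of the TCP to a pose.
- ctrl.movel(position, rotation=None, max_speed=0.15, contact_N=None): straight line of the TCP; rotation=None keeps the orientation; max_speed is the mean speed in m/s. With contact_N (N) it stops when the force on the tool has changed by that much, and returns True; else False.
- ctrl.move_joints(angles): joint-space move.
- ctrl.release() and ctrl.close_gripper(effort=None): open the fingers fully, or close them until they stop; effort is the grip in N (None keeps the last).
- ctrl.sleep(seconds).
- ctrl.inverse_kinematics(position, orientation): joint angles nearest the present ones, or None.
- grab_frame(name): name is "side" or "top" or "wrist"; returns the picture (480x640x3 uint8, blue, green, red); there is no depth.
- calibration(name): a dict with "mtx" (3x3 intrinsics, pixels), "cam_to_world" (4x4, takes a point from camera to world coordinates); the wrist camera has in their place "T_tool_cam" (4x4, takes a point from camera to tool coordinates, whose origin is the TCP and whose axes are the flange's). Camera axes: x right, y up, looking along -z (the intrinsics and any distortion apply to the point x, -y, -z); pixel columns grow to the right and rows downward; lengths in m; the calibration is good to about 2 mm. A picture is of the moment at which its call begins: read the wrist's pose just before it. calibration takes no time and is no camera call.
A pose or a line that the arm cannot do raises ctrl.IKError and nothing moves.
- order.sign_off(): hands the job in; it is judged then, once.
Readings, each from a call of its own:
- read_clock(): time.
- read_joints(): joint angles.
- read_qvel(): joint speeds.
- read_effort(): joint torques, N m.
- read_ee_pos(): TCP position.
- read_tool_rot(): TCP orientation.
- read_force(): force on the tool from outside, world axes, zero at the start.
- read_wrist_torque(): the same for the moment, N m.
- read_finger_gap(): finger opening in m.
- read_grip_force(): force on a finger pad.
Only numpy, scipy, OpenCV 4.12 (cv2) and the standard library are available. Lean on these libraries where they do the work, as an engineer would, in place of code of your own. Each camera call takes 0.05 s, during which the arm holds its last target. There are 200 camera calls.

### The job

Take the violet-capped reagent cassette by its handle, set it squarely in the sprung cradle on the slide stainer's sloping deck, and press it straight down against the spring. Hold it down until the two orange catches have snapped over its rim, then let go so that it stays locked home. Leave the red cassette and the other things on the bench where they are.

Things in the scene. Friction and masses are not known exactly. Their poses are not given: they have to be found in the camera images.
- violet_mid (a point): Violet reagent cassette, upright: white tub with two bottles and a handle, 152 (its y) x 62 (its x) x 100 mm high, 0.35 kg. This point: its centre, 50 mm above its underside; z up. Tub 134 x 52 mm, 24 mm high, foot chamfered 3 mm; then a rim 152 x 62, 6 mm thick, from 24 to 30 mm up, standing out 9 mm past the tub at both ends, where the catches close over it. May be loaded either way round.
- violet_handle (a point): Middle of the violet cassette's handle: a violet bar 14 mm thick (x), 40 mm long (y), 76 to 100 mm above the underside (this point at 88, 38 mm above the centre), on a web 10 mm thick. Bottles of 42 mm diameter stand 46 mm to +y and -y of it; their violet caps (26 mm across) reach 74 mm, so the bar stands free above them. Axes as the cassette's.
- red_mid (a point): Another cassette of the same shape and size, with red caps and handle; not wanted. This point is its centre, 50 mm above its underside.
- dock: Reagent dock on the sloping deck of the cream slide stainer (310 wide, 395 deep, 157 mm high), left of its screen. Frame tilted 30 degrees: origin on the deck in the dock's middle, x up the slope away from the robot, y level to the left, z square out of the deck, up and towards the robot. The cassette stands square on it, its y along this y. Nothing is above the dock.
- cradle_top (a point): Middle of the upper face of the dock's sprung aluminium cradle plate (141 x 60 mm); axes as the dock's. It lies 36 mm out of the deck when up, 9 mm at the bottom. The plate's edges stand up 10 mm at the long sides (flared on to 19 mm) and 5 mm at the ends, with 4 mm (sides) and 3.5 mm (ends) of play round the cassette's foot. The cassette's centre comes 50 mm out from this point.
- cradle_plate (a joint): Travel of the cradle in m: 0 up, 0.027 at its hard stop, growing as it is pressed along the dock's -z. Spring 5 N at first, 9 N at the bottom; the cassette's weight does not sink it. With the catches, pressing the cassette home takes up to 16 N. The catches can close once it has sunk 24.5 mm: press to about 26 mm. Locked and let go it rests at about 0.0245.
- catch_left (a joint): Orange sprung catch (small tab on top) in a blue housing (62 mm high, lead-in plate to 76 mm, 40 mm wide, 5 mm clear of the cassette's rim) at the dock's +y end. 0 = out over the cradle, up to 0.014 m = pushed back. The rim pushes it back by its sloping top on the way down; once the rim is below, it comes out again by itself within half a second.
- catch_right (a joint): The same catch at the dock's -y end: 0 = out over the cradle, up to 0.014 m = pushed back into its housing.
- dish_a_mid (a point): The lower of two stacked culture dishes (90 mm diameter, 15 mm high each, red agar) on the bench; this point is its centre.
- dish_b_mid (a point): The upper of the two stacked culture dishes; this point is its centre, its top is 30 mm above the bench.
- tube_rack: Blue tube rack 200 x 75 mm with capped tubes, 95 mm high; origin at the centre of its underside, x along its length.
- wash_bottle: White wash bottle with red cap and bent spout, 68 mm diameter, 195 mm high; origin at the centre of its underside.
- slide_box: Yellow slide box 85 x 100 x 30 mm; origin at the centre of its underside.
- loop_pot: Green pot of plastic loops, 68 mm diameter, 85 mm high, loops to 170 mm; origin at the centre of its underside.
Mind the look-alikes: they are no part of the job. What is shaped like the part that bears violet_mid but yellow is not meant.

How it is judged:
By the outcome, as a careful person would: the job done as asked, in the order asked, and still so for the second after the job is handed in, with the robot touching nothing.
It also fails if it takes over 40 s, if anything falls off the work surface, if the arm or the gripper's body presses on something with over 40 N, if the wrist force passes 120 N, or if a joint passes its speed limit or range.

## Working session

There is one attempt and no reset: what is moved stays moved. The work goes in short steps, each a Python script; the robot and the scene stay as the last script left them, time stands still between calls to the robot, and variables do not carry over. Pictures are saved under pics/ and viewed, at most 13 in all, crops included, and the job is handed in when it is done.

```bash
mkdir -p pics; ls; python3 - <<'E'
from bench import *
import cv2,numpy as np
for n in("side","top"):
    cv2.imwrite(f"pics/{n}0.png",grab_frame(n)); c=calibration(n); print(n,{k:np.round(v,4).tolist() if not isinstance(v,str) else v for k,v in c.items()})
c=calibration("wrist");print({k:np.round(v,4).tolist() for k,v in c.items()})
print(read_clock(),read_tool_rot(),read_ee_pos(),ctrl.pinch_z)
E
```

```text
pics
side {'mtx': [[494.8673, 0.0, 318.0508], [0.0, 494.8673, 236.0537], [0.0, 0.0, 1.0]], 'cam_to_world': [[-0.7548, 0.4036, -0.5171, -0.2987], [-0.6556, -0.4391, 0.6143, 0.9167], [0.0209, 0.8027, 0.5961, 0.97], [0.0, 0.0, 0.0, 1.0]]}
top {'mtx': [[624.8619, 0.0, 309.4857], [0.0, 624.8619, 243.6839], [0.0, 0.0, 1.0]], 'cam_to_world': [[-0.0118, 0.9906, -0.1366, 0.2312], [-0.9999, -0.0104, 0.011, 0.0363], [0.0095, 0.1367, 0.9906, 1.5598], [0.0, 0.0, 0.0, 1.0]]}
{'mtx': [[343.3571, 0.0, 322.4003], [0.0, 343.3571, 234.1716], [0.0, 0.0, 1.0]], 'T_tool_cam': [[0.0013, 0.964, 0.2659, 0.0692], [1.0, -0.001, -0.0012, -0.0005], [-0.0009, 0.2659, -0.964, -0.1462], [0.0, 0.0, 0.0, 1.0]]}
0.1 [ 9.92456868e-01  1.22591882e-01  6.01662856e-05 -7.68905040e-04] [ 0.13991831 -0.55723336  0.23793046] 0.0187
```

View pics/side0.png

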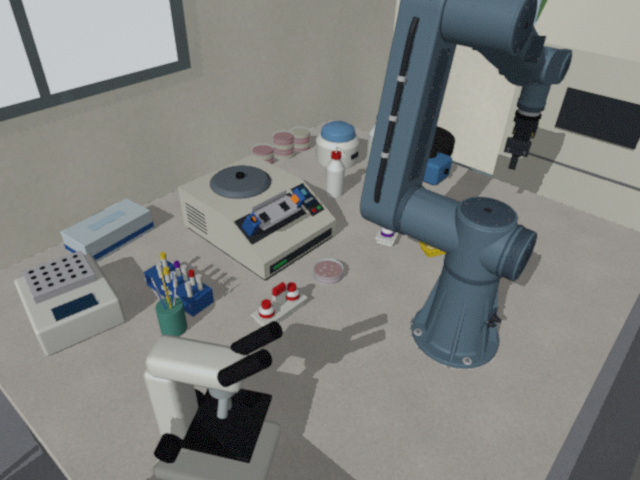

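View pics/top0.png

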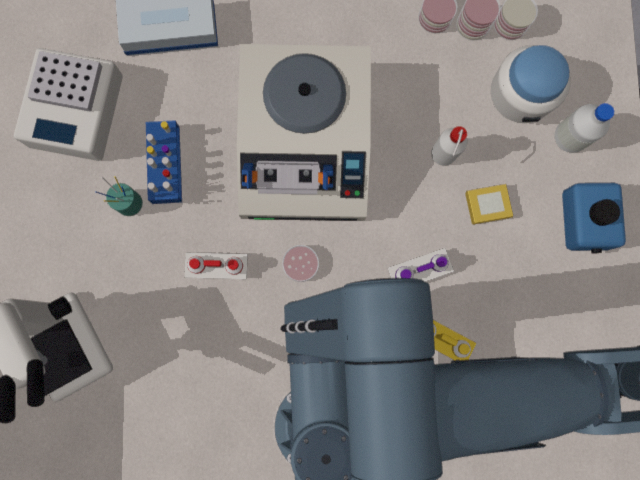

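Side: the stainer is at centre with the dock near (270,212). Red cassette is at (280,300), and violet is at (387,237), partly behind the arm. Top: violet caps are at (405,273) and (441,262). Dock housings are at (249,177) and (329,177), and the red cassette is at (215,265).

```bash
cat > h.py <<'E'
from bench import *
import cv2,numpy as np
from scipy.spatial.transform import Rotation as R
def cam(name,pose=None):
    c=calibration(name); K=np.array(c["mtx"])
    if name!="wrist": return K,np.array(c["cam_to_world"])
    T=np.eye(4);T[:3,:3]=R.from_quat(pose[1]).as_matrix();T[:3,3]=pose[0]
    return K,T@np.array(c["T_tool_cam"])
def ray(KT,px):
    K,T=KT; d=np.array([(px[0]-K[0,2])/K[0,0],-(px[1]-K[1,2])/K[1,1],-1.]); d=T[:3,:3]@d
    return T[:3,3],d/np.linalg.norm(d)
def onz(KT,px,z):
    o,d=ray(KT,px); return o+d*(z-o[2])/d[2]
def tri(views): # [(KT,px),...] -> point, residual m
    A=np.zeros((3,3));b=np.zeros(3);rs=[ray(k,p) for k,p in views]
    for o,d in rs: P=np.eye(3)-np.outer(d,d);A+=P;b+=P@o
    x=np.linalg.solve(A,b); return x,max(np.linalg.norm(np.cross(x-o,d)) for o,d in rs)
def proj(KT,X):
    K,T=KT; p=T[:3,:3].T@(np.asarray(X)-T[:3,3]); return np.array([K[0,2]-K[0,0]*p[0]/p[2],K[1,2]+K[1,1]*p[1]/p[2]])
def snap(fn):
    pose=(read_ee_pos(),read_tool_rot()); im=grab_frame("wrist"); cv2.imwrite(f"pics/{fn}.png",im)
    np.savez(f"pics/{fn}.npz",p=pose[0],q=pose[1]); return im
def wcam(fn):
    z=np.load(f"pics/{fn}.npz"); return cam("wrist",(z["p"],z["q"]))
def quat(ztool,ytool): # tool axes in world
    z=np.array(ztool)/np.linalg.norm(ztool);y=np.array(ytool)-np.dot(ytool,z)*z;y/=np.linalg.norm(y)
    return R.from_matrix(np.c_[np.cross(y,z),y,z]).as_quat()
E
python3 - <<'E'
from h import *
T=cam("top")
a,b=onz(T,(405,273),.074),onz(T,(441,262),.074)
print("caps",a,b,np.linalg.norm(a-b)); 
m=(a+b)/2; y=(b-a)/np.linalg.norm(b-a); yaw=np.arctan2(y[1],y[0]); print("c",m,np.degrees(yaw))
for p in((249,177),(329,177),(240,216),(366,219),(239,46),(371,46)): print(p,onz(T,p,.13))
x=np.array([-y[1],y[0],0])
for s in(1,-1):
  q=quat([0,0,-1],s*x)
  for zz in (.25,.088): print(s,q,ctrl.inverse_kinematics(np.array([m[0],m[1],zz]),q))
E
```

```text
caps [ 0.36307813 -0.2074375   0.074     ] [ 0.3885522  -0.29466927  0.074     ] 0.09087524662957296
c [ 0.37581516 -0.25105338  0.074     ] -73.72074767736476
(249, 177) [0.58759605 0.16029134 0.13      ]
(329, 177) [ 0.58581792 -0.0271534   0.13      ]
(240, 216) [0.49501597 0.18103872 0.13      ]
(366, 219) [ 0.48497637 -0.1115818   0.13      ]
(239, 46) [0.91168313 0.18484578 0.13      ]
(371, 46) [ 0.90934297 -0.13396235  0.13      ]
1 [0.59986701 0.80009972 0.         0.        ] [-8.52631072e-01 -1.15417394e-01  1.88867663e+00 -4.44089210e-16
  1.36833342e+00 -1.13675762e+00]
1 [0.59986701 0.80009972 0.         0.        ] [-8.52631072e-01  1.12250614e-01  2.02788695e+00 -4.44089210e-16
  1.00145509e+00 -1.13675762e+00]
-1 [ 0.80009972 -0.59986701  0.          0.        ] [-8.52631072e-01 -1.15417394e-01  1.88867663e+00 -4.44089210e-16
  1.36833342e+00  2.00483503e+00]
-1 [ 0.80009972 -0.59986701  0.          0.        ] [-8.52631072e-01  1.12250614e-01  2.02788695e+00 -4.44089210e-16
  1.00145509e+00  2.00483503e+00]
```

```bash
python3 - <<'E'
from h import *
yc=np.array([-.28,.96,0]);x=np.array([.96,.28,0]); q=quat([0,0,-1],x)
c=np.array([.376,-.251,0])
dz=np.array([-.5,0,.866]); qd=quat(-dz,[1,0,0]); cr=np.array([.58,.066,.12])
P=[cr+.15*dz+[0,o,0] for o in(-.07,.03)]
for p in P+[cr+.088*dz]: print(ctrl.inverse_kinematics(p,qd))
ctrl.move_to(c+yc*-.06+[0,0,.26],q); snap("v1")
ctrl.move_to(c+yc*.04+[0,0,.24],q); snap("v2")
ctrl.move_to(P[0],qd); snap("d1")
ctrl.move_to(P[1],qd); snap("d2")
print(read_clock())
cv2.imwrite("pics/vv.png",cv2.resize(np.hstack([cv2.imread("pics/v1.png"),cv2.imread("pics/v2.png")]),(800,300),interpolation=cv2.INTER_AREA))
E
```

```text
[-0.35546017 -0.35096576  2.16154934  0.2340358   0.84862192 -0.46735907]
[-0.06300481 -0.31206558  2.13424871  0.04402306  0.79714218 -0.08535288]
[-0.13832114 -0.16684439  2.13868095  0.11365442  0.65341186 -0.21036643]
3.5833
```

View pics/vv.png

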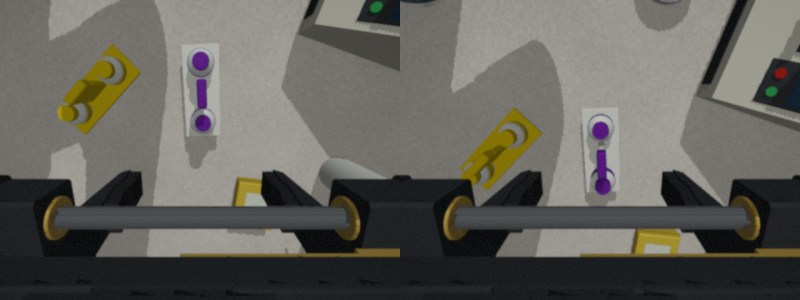

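View pics/d1.png

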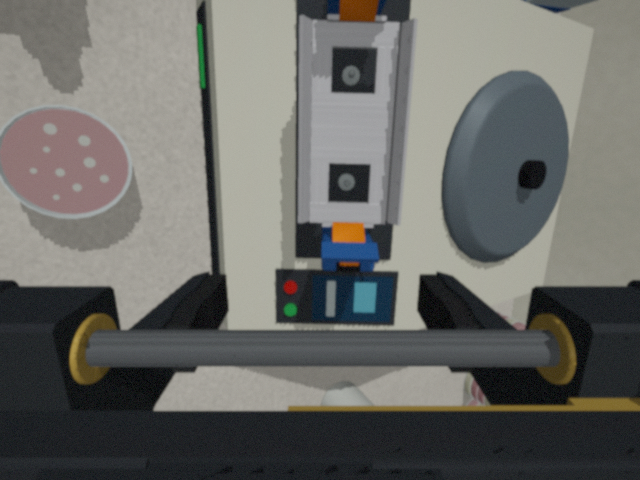

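View pics/d2.png

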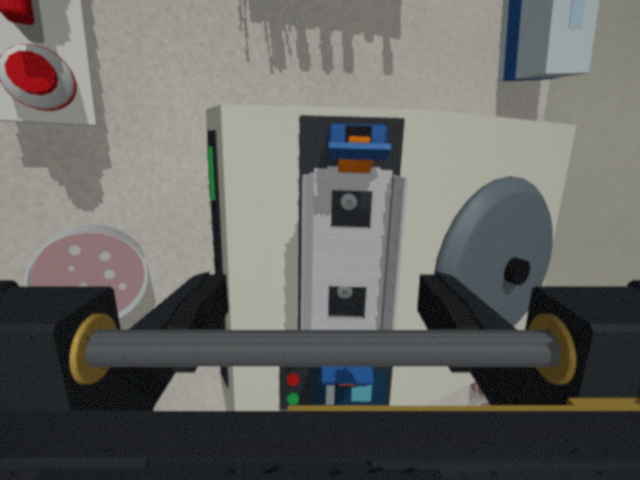

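v1 and v2: violet caps are near (321,98) and (325,195) in v1, and (321,207) and (325,295) in v2 (full-size pixels). The yellow look-alike is to the left. d1 and d2: the cradle's two dark windows are at (354,71) and (349,183) in d1, and (351,209) and (347,302) in d2. Next I refine these.

```bash
python3 - <<'E'
from h import *
crops=[]
for n,(r,c) in(("v1",(55,265)),("v2",(160,265))):
    im=cv2.imread(f"pics/{n}.png"); h=cv2.cvtColor(im,cv2.COLOR_BGR2HSV)
    m=cv2.inRange(h,(125,100,40),(150,255,255))
    k,l,s,ce=cv2.connectedComponentsWithStats(m)
    print(n,[(s[i].tolist(),ce[i].round(1)) for i in range(1,k) if s[i,4]>40])
    crops.append(cv2.resize(im[r:r+170,c:c+115],None,fx=3.4,fy=3.4,interpolation=cv2.INTER_CUBIC))
cv2.imwrite("pics/vc.png",np.hstack(crops))
S={}
for n,cs in(("d1",[(354,71),(349,183)]),("d2",[(351,209),(347,302)])):
    g=cv2.cvtColor(cv2.imread(f"pics/{n}.png"),cv2.COLOR_BGR2GRAY)
    for i,(u,v) in enumerate(cs):
        w=34;m=(g[v-w:v+w,u-w:u+w]<75).astype(np.uint8)
        k,l,s,ce=cv2.connectedComponentsWithStats(m); j=1+np.argmax(s[1:,4])
        pts=cv2.findNonZero((l==j).astype(np.uint8)); (cx,cy),sz,a=cv2.minAreaRect(pts); print(n,i,cx+u-w,cy+v-w,sz,a)
        S[n,i]=(cx+u-w,cy+v-w)
K={n:wcam(n) for n in("d1","d2")}
for i in(0,1): print(tri([(K[n],S[n,i]) for n in K]))
E
```

```text
v1 [([308, 83, 26, 29, 600], array([320.5,  97.2])), ([315, 127, 16, 47, 646], array([322.5, 149.2])), ([313, 184, 24, 26, 497], array([324.4, 196.9]))]
v2 [([308, 195, 26, 28, 565], array([320.5, 208.9])), ([309, 240, 32, 72, 1187], array([323.2, 278.1]))]
d1 0 353.5 70.0 (44.0, 43.0) 90.0
d1 1 348.7504577636719 182.73485946655273 (39.587890625, 36.61954879760742) 1.7357046604156494
d2 0 351.0 208.0 (36.0, 38.0) 90.0
d2 1 346.6267547607422 301.45095443725586 (35.83429718017578, 28.124923706054688) 2.045408248901367
(array([0.58790864, 0.11209101, 0.15378795]), np.float64(0.00014390323673482642))
(array([0.58518614, 0.03135463, 0.15484005]), np.float64(9.213600477211372e-05))
```

View pics/vc.png

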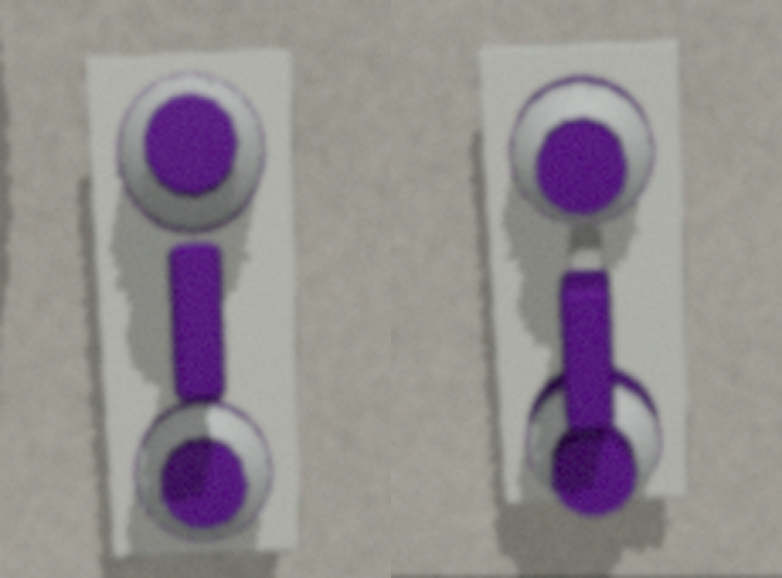

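Crop: the cap centres are clear in both views, at (325,197) in v1 and (325,298) in v2 for the near cap. The handle lies between them. Now I triangulate the cassette and check the dock model by overlaying it.

```bash
cat > ov.py <<'E'
from h import *
def overlay(C,yaw,fn):
    D=R.from_euler("z",yaw).as_matrix()@R.from_euler("y",-30,degrees=True).as_matrix()
    out=[]
    for n,(x0,x1,y0,y1) in(("d1",(270,440,0,290)),("d2",(270,440,100,390)),("top0",(235,345,140,205))):
        im=cv2.imread(f"pics/{n}.png")[y0:y1,x0:x1]; kt=cam("top") if n=="top0" else wcam(n)
        f=2 if n!="top0" else 3.6
        im=cv2.resize(im,None,fx=f,fy=f,interpolation=cv2.INTER_CUBIC)
        def poly(P,col,closed=True):
            q=[(proj(kt,C+D@(np.array(p)/1000))-[x0,y0]+.5)*f for p in P]
            cv2.polylines(im,[np.int32(q)],closed,col,1,cv2.LINE_AA)
        poly([(30,70.5,0),(30,-70.5,0),(-30,-70.5,0),(-30,70.5,0)],(0,255,0))
        for s in(1,-1):
            poly([(20,81*s,26),(-20,81*s,26),(-20,81*s,40),(20,81*s,40)],(0,255,255))
            poly([(8,s*40.4,0),(-8,s*40.4,0)],(255,0,255),False)
        out.append(im)
    h=max(o.shape[0] for o in out)
    out[2]=cv2.copyMakeBorder(out[2],0,h-out[2].shape[0],0,0,cv2.BORDER_CONSTANT)
    o=np.hstack(out); o=o if o.shape[1]<=800 else cv2.resize(o,(800,o.shape[0]*800//o.shape[1]))
    cv2.imwrite(f"pics/{fn}.png",o[:600])
E
python3 - <<'E'
from h import *
from ov import overlay
K=[wcam("v1"),wcam("v2")];T=cam("top")
a,ra=tri([(K[0],(320.5,97.2)),(K[1],(320.5,208.9))]); b,rb=tri([(K[0],(325,196.8)),(K[1],(324.7,298.2))])
print(a,ra,b,rb,np.linalg.norm(a-b),(a+b)/2, np.degrees(np.arctan2(*(a-b)[1::-1])))
print(proj(T,a),proj(T,b))
C=np.array([.5866,.0717,.1543]); print(proj(T,[.5879,.1121,.1543]),proj(T,[.5852,.0313,.1543]))
overlay(C,np.radians(-1.9),"o1")
E
```

```text
[ 0.36208749 -0.20746952  0.06918321] 0.0001297307494093697 [ 0.39191113 -0.29455737  0.06839574] 7.628814163963814e-05 0.09205630302543487 [ 0.37699931 -0.25101345  0.06878948] 108.90400286642802
[404.70344062 273.5935279 ] [440.38908116 260.86252711]
[269.01854399 174.12148186] [304.08856837 174.94099879]
```

View pics/o1.png

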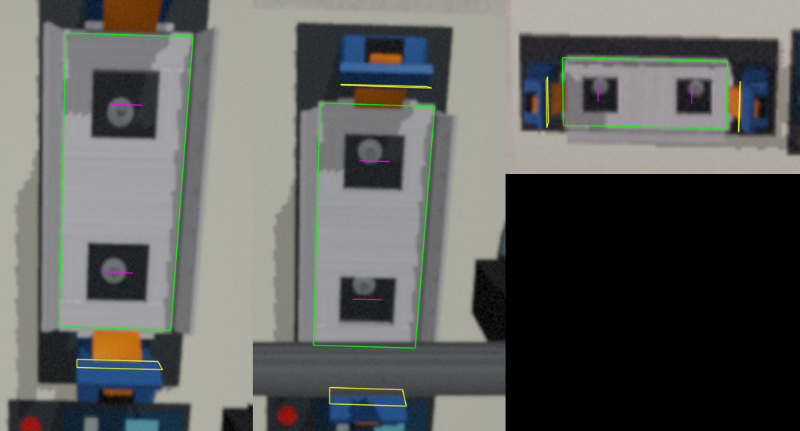

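The overlay matches the plate edges and windows in all three views, and the housings sit symmetrically. So cradle_top is near (0.587, 0.072, 0.154) with yaw -1.9°. Cap spacing measures 92.06 mm against the 92 expected, so I grasp now.

```bash
cat > poses.py <<'E'
from h import *
C=np.array([.5866,.0717,.1543])
D=R.from_euler("z",-1.9,degrees=True).as_matrix()@R.from_euler("y",-30,degrees=True).as_matrix()
qd=quat(-D[:,2],D[:,0])
def at(h,x=0,y=0): return C+D@[x,y,h+.088-ctrl.pinch_z]   # TCP with cassette underside h above raised plate
th=np.radians(18.9); V=np.array([.377,-.251,.088-ctrl.pinch_z]); qv=quat([0,0,-1],[np.cos(th),np.sin(th),0])
E
python3 - <<'E'
from poses import *
ctrl.move_to(V+[0,0,.12],qv); ctrl.movel(V,max_speed=.12)
ctrl.close_gripper(60); print(read_finger_gap(),read_grip_force(),read_ee_pos())
f0=read_force(); ctrl.movel(V+[0,0,.2],max_speed=.2); print(read_finger_gap(),read_force()-f0,read_clock())
ctrl.move_to(at(.08),qd); print(read_ee_pos()-at(.08),read_finger_gap(),read_force(),read_clock())
im=snap("p1"); s=grab_frame("side"); t=grab_frame("top")
o=np.hstack([cv2.resize(im,(400,300)),cv2.resize(s[120:300,160:400],(400,300))]); o2=np.hstack([cv2.resize(t[120:240,200:360],(400,300)),np.zeros((300,400,3),np.uint8)])
cv2.imwrite("pics/p1v.png",np.vstack([o,o2]))
E
```

```text
0.013244378356182657 59.952812008559704 [ 0.37687961 -0.25093821  0.0691886 ]
0.01293487104323121 [ 0.90491985  0.96140559 -5.73688624] 8.3917
[-0.00015456 -0.00059643 -0.00054267] 0.012981121162072657 [-0.44685249 -0.74972843 -3.73333959] 9.7083
```

View pics/p1v.png

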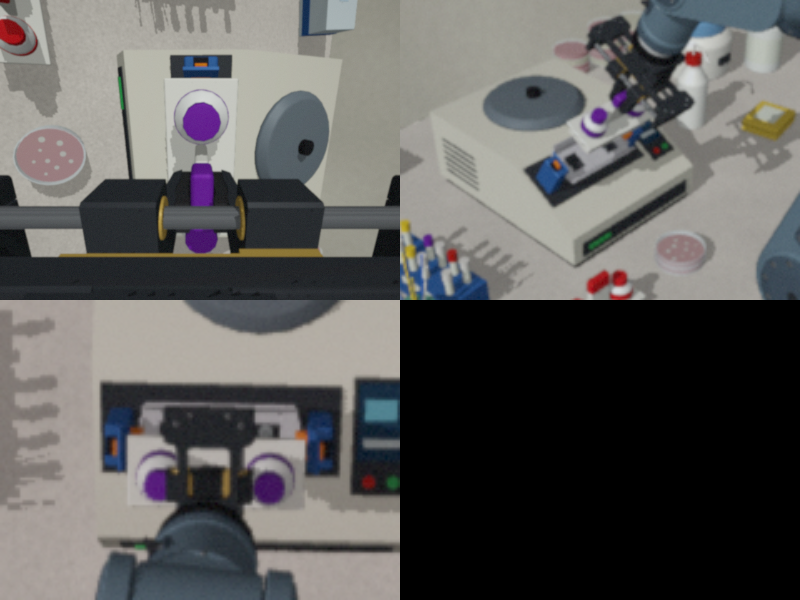

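p1: the cassette hangs squarely in the gripper above the cradle, with its far cap at (323,192) in the wrist view. Top: it is centred between the two housings. Next I lower it to touch the plate.

```bash
python3 - <<'E'
from poses import *
im=cv2.imread("pics/p1.png");m=cv2.inRange(cv2.cvtColor(im,cv2.COLOR_BGR2HSV),(125,100,40),(150,255,255))
k,l,s,ce=cv2.connectedComponentsWithStats(m);print([ce[i].round(1) for i in range(1,k) if s[i,4]>300])
z=np.load("pics/p1.npz"); M=R.from_quat(z["q"]).as_matrix()
print("pred cap top/mid",[proj(wcam("p1"),z["p"]+M@[.046,0,d]) for d in(-.0047,.0)])
ctrl.movel(at(.025),max_speed=.06); f=read_force()
c=ctrl.movel(at(-.008),max_speed=.025,contact_N=4)
p=read_ee_pos(); print(c,D.T@(p-at(0)),D.T@(read_force()-f),read_wrist_torque(),read_finger_gap(),read_clock())
im=snap("p2"); t=grab_frame("top"); s=grab_frame("side")
cv2.imwrite("pics/p2v.png",np.vstack([np.hstack([cv2.resize(im[0:300],(400,300)),cv2.resize(s[150:270,200:360],(400,300))]),cv2.resize(t[140:215,235:435],(800,300))]))
E
```

```text
[array([322.1, 194.9]), array([322.8, 296.7]), array([321.6, 384.1])]
pred cap top/mid [array([320.06269445, 196.92159148]), array([320.14210359, 195.15021768])]
True [-0.00129586 -0.00015724  0.00093179] [ 1.35301534 -1.3730401   5.16589291] [-0.15517936 -0.14159354 -0.09758122] 0.013659526028384808 11.825
```

View pics/p2v.png

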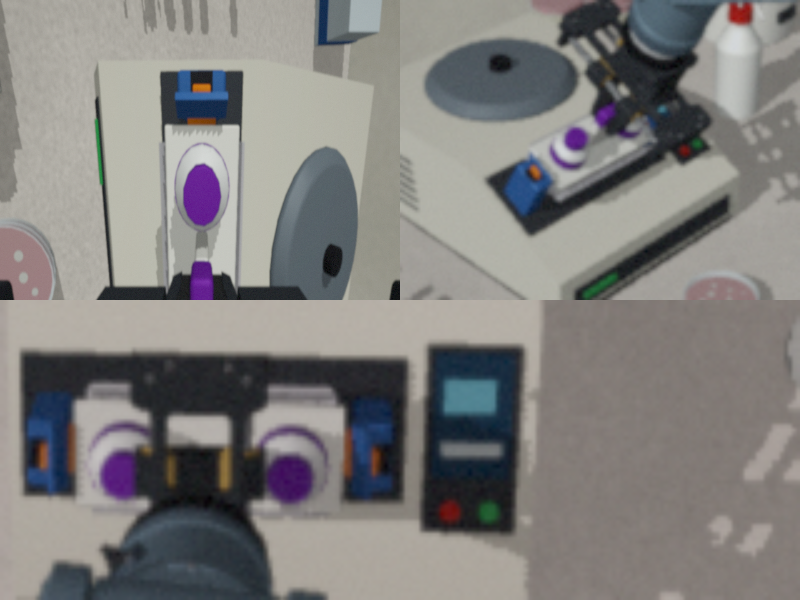

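Contact came 0.9 mm above the predicted plate height, with the cassette centred between the side flares and level between the catches. I press now, then hold.

```bash
python3 - <<'E'
from poses import *
f=read_force()
c=ctrl.movel(at(-.030),max_speed=.025,contact_N=18)
def rep(): print(c,D.T@(read_ee_pos()-at(0)),D.T@(read_force()-f),read_wrist_torque(),read_finger_gap(),read_clock())
rep(); ctrl.sleep(.8); rep()
im=snap("p3"); t=grab_frame("top"); s=grab_frame("side")
cv2.imwrite("pics/p3v.png",np.vstack([np.hstack([cv2.resize(im[0:300],(400,300)),cv2.resize(s[150:270,200:360],(400,300))]),cv2.resize(t[140:215,235:435],(800,300))]))
E
```

```text
True [-1.35821235e-03 -8.04031444e-07 -1.27981175e-02] [-1.83255205 -1.01612268  2.53272333] [-0.07910506  0.07003034 -0.08893918] 0.013298486745216494 12.6583
True [-6.78978409e-04 -3.69834564e-05 -1.21512033e-02] [-4.9124948   0.3737556   2.56964111] [0.08921346 0.68871689 0.02803269] 0.01355662246751432 13.4583
```

View pics/p3v.png

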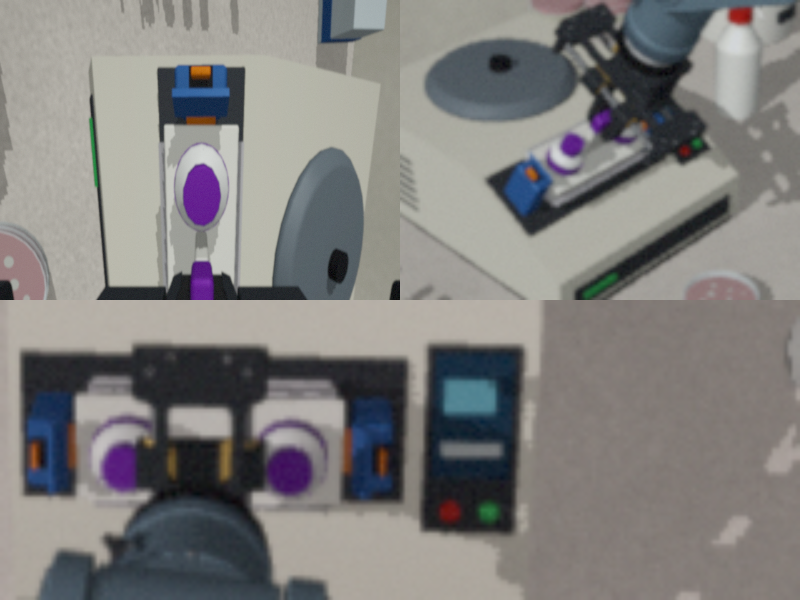

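The line stopped early at 12.8 mm on a force transient, with a -4.9 N side load. The cassette leans on the upslope wall. The catch tabs have been pushed back. I continue with a small downslope shift.

```bash
python3 - <<'E'
from poses import *
def rep(c): print(c,(D.T@(read_ee_pos()-at(0))*1e3).round(2),(D.T@read_force()).round(2),read_wrist_torque().round(2),read_finger_gap(),read_clock())
rep(0)
c=ctrl.movel(at(-.018,-.0018),max_speed=.02); rep(c)
c=ctrl.movel(at(-.0225,-.0018),max_speed=.02); rep(c)
c=ctrl.movel(at(-.0255,-.0018),max_speed=.015,contact_N=20); rep(c)
ctrl.sleep(.3); rep(c)
E
```

```text
0 [ -0.69  -0.04 -12.17] [-3.07 -0.21  4.12] [0.03 0.69 0.  ] 0.01343222401536588 13.6083
False [-1.40e+00 -1.00e-02 -1.79e+01] [-1.16 -1.28  3.19] [-0.    0.23 -0.  ] 0.01328215972848183 14.0667
False [-1.440e+00 -1.000e-02 -2.235e+01] [-1.98 -0.19  4.43] [0.01 0.21 0.  ] 0.013126375000075663 14.4417
True [ -1.48   0.04 -24.42] [-3.17 -1.31  9.38] [-0.16  0.34 -0.09] 0.013526314757487405 14.6917
True [-1.570e+00  1.000e-02 -2.445e+01] [-0.58 -1.77  9.77] [-0.15  0.24 -0.09] 0.013331707195239748 14.9917
```

```bash
python3 - <<'E'
from poses import *
def rep(c): print(c,(D.T@(read_ee_pos()-at(0))*1e3).round(2),(D.T@read_force()).round(2),read_wrist_torque().round(2),read_finger_gap(),read_clock())
for h in(.0252,.0258,.0264,.027,.0276):
    ctrl.movel(at(-h,-.0018),max_speed=.01); ctrl.sleep(.1); rep(h)
    if (D.T@read_force())[2]>25: break
ctrl.sleep(.8); rep(0)
im=snap("p4"); t=grab_frame("top"); s=grab_frame("side")
cv2.imwrite("pics/p4v.png",np.vstack([np.hstack([cv2.resize(im[0:300],(400,300)),cv2.resize(s[150:270,200:360],(400,300))]),cv2.resize(t[140:215,235:435],(800,300))]))
E
```

```text
0.0252 [ -1.32   0.03 -24.46] [-4.27 -0.31 18.41] [-0.03  0.73 -0.08] 0.013153081656971025 15.3417
0.0258 [ -1.13   0.06 -24.49] [-7.44 -2.02 26.95] [-0.15  1.2  -0.08] 0.013374069307143101 15.6917
0 [ -1.14   0.04 -24.51] [-7.03 -2.55 26.98] [-0.19  1.12 -0.2 ] 0.013286704702475853 16.4917
```

View pics/p4v.png

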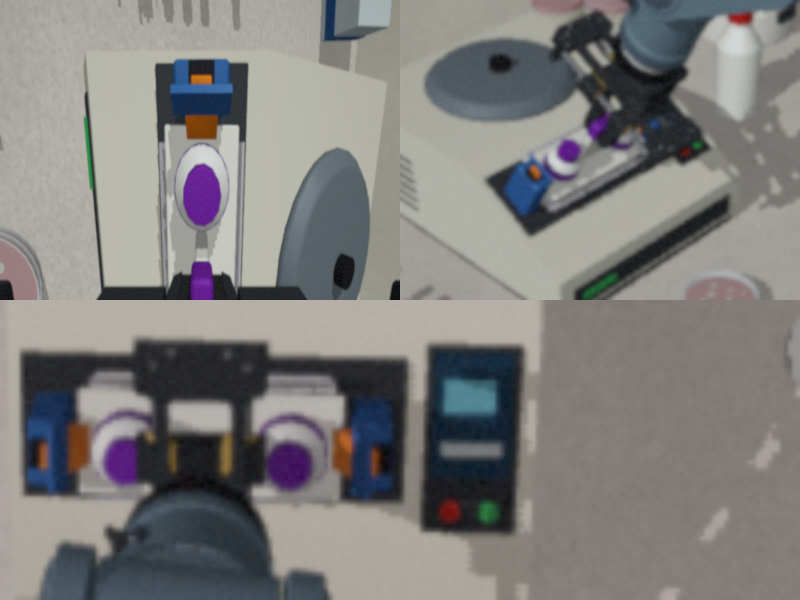

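It is at the hard stop (position stiff at -24.5 mm, 27 N). Both orange catches now reach out over the white rim, at (203,125) in the wrist view, and at (78,447) and (345,450) in the top view. I unload, release and retreat.

```bash
python3 - <<'E'
from poses import *
ctrl.movel(at(-.0243,-.0013),max_speed=.01); ctrl.sleep(.1); print((D.T@read_force()).round(1))
ctrl.release(); ctrl.sleep(.2); print(read_finger_gap())
ctrl.movel(at(.10,-.0013),max_speed=.12); ctrl.sleep(.5)
print(read_clock(),read_force())
im=snap("p5"); t=grab_frame("top"); s=grab_frame("side")
cv2.imwrite("pics/p5v.png",np.vstack([np.hstack([cv2.resize(im,(400,300)),cv2.resize(s[130:310,160:400],(400,300))]),cv2.resize(t[130:280,180:480],(600,300))[:, :] if 0 else cv2.resize(t[130:280,180:580],(800,300))]))
E
```

```text
[-1.7  0.2  6.8]
0.08801371522076426
20.1 [ 0.1059647   0.05786359 -0.37526914]
```

View pics/p5v.png

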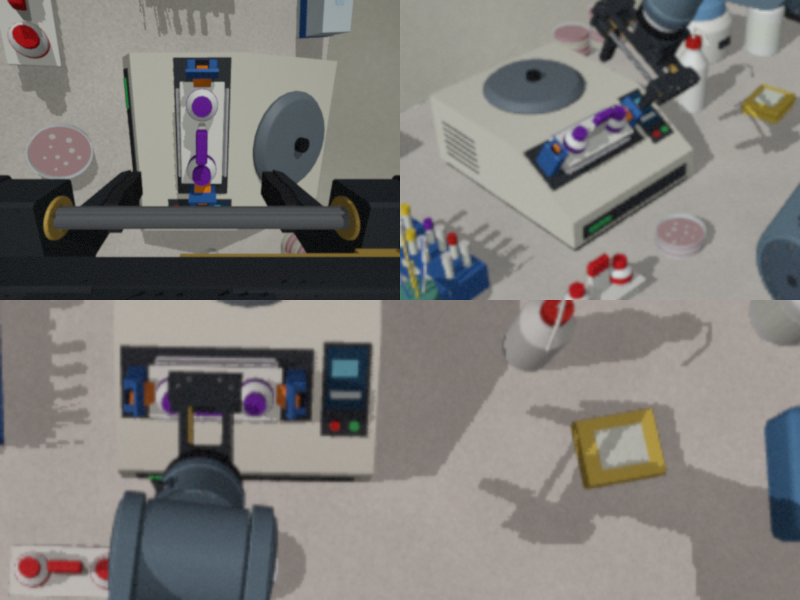

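The cassette sits square and locked. Both orange catches lie over its rim, at (203,83) and (203,190) in the wrist view. The gripper is clear, and the things in view stand where they were.

```bash
python3 -c "
from bench import *
print(order.sign_off())"
```

```text
the job is handed in; nothing more can be done
None
```

The violet cassette is locked down in the cradle with both orange catches over its rim, the gripper is clear, and I handed the job in at about 20 s on the robot's clock.

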